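# Free the block from the clamp with the unknown thread and lay it in the gauge nest

## Task

Unscrew the fixture's winged clamp handle to its open stop, about a quarter turn, so that the clamp tongue is fully off the block; nobody knows whether this screw has a right-hand or a left-hand thread, so try it gently and turn it the way that gives. Then lift the block out, set it down upright on the bare bench and let go of it, take it again by its two ends, and place it in the gauge nest: upright, flat on the nest's floor, lengthwise between the two tall cheeks and centred along them. Never drop the block, and leave the clamp open.

Things in the scene. Friction and masses are not known exactly. Their poses are not given: they have to be found in the camera images.
- fixture: fixed clamping fixture on a dark 196 x 84 x 10 mm plate. Origin: on the bench under the middle of the block's seat; x from the block towards the grey housing, z up. Front stop (x -44 to -30, y +-22, top z 52 mm) and housing (x 30 to 136, y +-30, top z 64) cover the block's ends with 2 mm play; the block's two sides are open. At the start the wing handle is tight and lies along x.
- handle_grip (a point): middle of the wing handle, on its upright screw axis: 105 mm along the fixture's x, 86 mm above the bench. The wing is a dark bar 60 mm long (point x), 12 thick (y), 24 tall (74 to 98 mm above the bench). One way it stops dead within 0.03 rad, the other way it gives (0.12 N m friction) to a stop at 1.6 rad and stays there. Which way varies and cannot be seen; try with under 1 N m.
- tongue (a joint): how far the clamp tongue (steel, 20 mm wide, 9 thick, over the block's top at the housing end) is drawn back, m. 0: tight, 9 mm of it over the block. Turning the handle the way that gives draws it back, slowly at first: 2 mm at 0.5 rad, 8 at 1.0, 15 at 1.4, 18 at the stop. From 11 mm on the block is free to lift. It cannot be pushed back by itself.
- block: aluminium guide block, 56 mm long (x), 34 wide (y), 40 tall (z), 0.2 to 0.42 kg; origin at the middle of its underside. It starts upright on the fixture's seat, underside 10 mm above the bench, long side along the fixture's x. Its two ends are alike, and so are its sides: either way round is right.
- nest: fixed gauge nest: 70 x 90 mm plate, floor 6 mm above the bench, with two upright steel cheeks. Origin on the bench under its middle, x along the cheeks, z up. Cheeks: x -21 to 21 mm, inner faces at y +-19.5, straight to 50 mm above the bench, then flaring out to 59 mm; they rise above a seated block and leave no finger room at its sides. Its ends stick out 7 mm past them; there it is open.
Things that resemble listed ones, but are neither listed nor needed, are in the scene too. Several things have the shape of the block; the one meant has the colours described above.

How it is judged:
On the way, in this order (a step that is already met when the one before it is completed fails the run):
1. the clamp tongue is drawn back off the block (more than 11 mm) (value of joint tongue above 0.011 m), for 0.2 s.
2. the block stands upright on the bare bench and is let go (height (world z) of block below 0.003 m and angle between block's own z axis and vertical below 0.1 rad and contact force between the fingers and block below 0.1 N and linear speed of block below 0.02 m/s), for 0.1 s.
At the end, for the whole second after the job is handed in: The block is at rest in the gauge nest, released: upright (within 0.08 rad), its underside on the nest's floor (within 3 mm), lengthwise between the cheeks (within 5 mm sideways and 0.2 rad), centred along them within 10 mm; and the clamp tongue is still drawn back more than 11 mm (value of joint tongue above 0.011 m and x of block in the frame of nest between -0.01 and 0.01 m and y of block in the frame of nest between -0.005 and 0.005 m and z of block in the frame of nest between 0.003 and 0.009 m and angle between the x axis of block and the x axis of nest, either way round below 0.2 rad and angle between block's own z axis and vertical below 0.08 rad and linear speed of block below 0.02 m/s); the robot touches nothing.
It fails at once if the block is dropped: it falls, held by nothing, faster than 0.35 m/s while its underside is more than 20 mm above the bench (contact force between the fingers and block below 0.05 N and height (world z) of block above 0.02 m and linear speed of block above 0.35 m/s).
It also fails if it takes over 67 s, if anything falls off the work surface, if the arm or the gripper's body presses on something with over 40 N, if the wrist force passes 120 N, or if a joint passes its speed limit or range.

## Robot

A 7-joint arm with a two-finger parallel gripper is mounted at the origin on a cart in front of the work surface, level with it; the furniture and walls round the work are solid. World frame = base frame: x ahead of the robot, y to its left, z up, the work surface at z = 0. Lengths are in m, angles in rad, forces in N, time in s.
With the tool pointing down it reaches from about 0.425 to 0.8 m from the base axis. Payload 8.3 kg.
Tool frame: the origin (TCP) lies midway between the tips of the shut fingers; the grasp point (between the pads) lies tcp_to_grasp behind it (tcp_to_grasp is the distance from the TCP to the grasp point, in m); z points along the fingers, y is the line along which they close (so a half turn about z gives the same grasp; the last joint's range is limited). The gripper opens to 85 mm and grips with 20 to 120 N. Pads are 22 mm wide; open, the fingers measure 114 mm over their backs; the gripper's body (76 mm by 85 mm) begins 54 mm behind the grasp point. The pads swing forward as they close: fully open they stand 13 mm farther back than shut.
Start: joints at [1.174, 0.383, 0.016, 1.37, -0.006, 1.388, -0.046], TCP at [0.205, -0.59, 0.231] pointing down, gripper open.
Joint ranges: [-2.95, 2.95], [-0.25, 2.06], [-1.52, 1.56], [0.18, 2.33], [-1.44, 4.58], [0.02, 2.06], [-3.01, 3.01]. Speed limits (rad/s): [2.39, 2.39, 3.01, 3.01, 3.14, 3.14, 3.14].

## Interface

Orientations are given as a unit quaternion [w, x, y, z].
In Python, from rig import get_obs, get_image, hand_in, tcp_to_grasp gives the robot as it stands.
- The arm moves only by the tool move_arm, never from a script. Its arguments are lists of equal length, an entry for each row: "dp": the shift along the tool's x, y, z in cm, a list of three; "dr": the turn, a rotation vector about the tool's x, y, z in degrees, a list of three; "hand": the opening, from 0 (shut) to 1 (fully open). In form: {"dp": [[tx, ty, tz], ...], "dr": [[ax, ay, az], ...], "hand": [hand, ...]}. A call has exactly 10 rows; each row shifts and turns the commanded pose from where the row before left it, along the tool's axes as they then stand; what a row does not reach is not made up. A row lasts 1/8 s, in which the tool goes at most 62.5 mm and 10.7 degrees, less where a joint would pass 70% of its speed; a pose out of reach is approached as far as the arm can. A call is refused whole if a number of a shift passes 6.25 or a number of a turn 10.7, either way. A call with a gripper value outside its range is refused whole. The fingers move at their own pace and stop on an object; "squeeze" is the grip in N (left out, the last holds). Time passes only in rows, so rows that do not move let the fingers close, or fill a call up. It gives the time, the measured TCP pose, the force, the opening and the grip force at its end, in the units of the state.
- get_obs(): the state, without advancing time (a new reading comes with each control period).
- get_image(name): name is "scene" or "top"; returns a dict with "img" (400x640x3 uint8, blue, green, red), "intrinsics" (3x3 intrinsics, pixels), "R" (3x3) and "t" (3): a world point X has camera coordinates R X + t. Camera axes: x right, y down, z forward; pixel columns grow to the right and rows downward; lengths in m; the calibration is good to about 2 mm. A picture is of the moment at which its call begins. There is no depth.
- hand_in(): hands the job in; it is judged then, once.
The state is a dict: "clock": time; "joints": joint angles; "joint_velocities": joint speeds; "tau": joint torques, N m; "eef_pos": TCP position; "tcp_rot": TCP orientation; "wrist_force": force on the tool from outside, world axes, zero at the start; "torque": the same for the moment, N m; "gripper_width": finger opening in m; "gripper_force": force on a finger pad.
Only numpy, scipy, OpenCV 4.12 (cv2) and the standard library are available. Lean on these libraries where they do the work, as an engineer would, in place of code of your own. Each camera call takes 0.05 s, during which the arm holds its last target. There are 200 camera calls.

## Working session

There is one attempt and no reset: what is moved stays moved. The work goes in short steps, Python scripts to look and compute and a tool call to move; the robot and the scene stay as the last step left them, time stands still between calls to the robot, and variables do not carry over. Pictures are saved under pics/ and viewed, at most 11 in all, crops included, and the job is handed in when it is done.

Besides the shell and the picture viewer there is one more tool, called after ">>>" in YAML: its name, and indented under it one key for each argument. move_arm: Moves the arm, as the interface text tells. Its arguments: {"type":"object","properties":{"dp":{"type":"array"},"dr":{"type":"array"},"hand":{"type":"array"},"squeeze":{"type":"number"}},"required":["dp","dr","hand"]}

```bash
mkdir -p pics
python3 - <<'E'
from rig import *
import cv2,numpy as np
print(get_obs(), tcp_to_grasp)
for n in("scene","top"):
    d=get_image(n); cv2.imwrite(f"pics/{n}0.png",d["img"]); print(n,d["intrinsics"],d["R"],d["t"])
E
```

```text
{'clock': 0.0, 'joints': array([ 1.17414012,  0.3842488 ,  0.01637248,  1.37116235, -0.00629257,
        1.38816879, -0.04650422]), 'joint_velocities': array([ 0.00104477,  0.00072065,  0.00024688, -0.00072032, -0.00095597,
       -0.00072998, -0.0008561 ]), 'tau': array([-4.86084791e-04, -6.27596784e+01,  8.43806863e-01, -3.71820867e+01,
        1.64317258e-02,  1.43428001e-02,  4.63057211e-05]), 'eef_pos': array([ 0.20461664, -0.59003247,  0.23026849]), 'tcp_rot': array([-9.51759374e-04,  9.86102503e-01,  1.66135229e-01, -1.81447676e-04]), 'wrist_force': array([ 0.30533148,  0.30607634, -1.16934316]), 'torque': array([-0.008628  , -0.02199667,  0.02079921]), 'gripper_force': 0.0, 'gripper_width': 0.08572887568077005} 0.0187
scene [[416.30097045   0.         322.67051715]
 [  0.         416.30097045 203.21862462]
 [  0.           0.           1.        ]] [[ 0.68422485 -0.72919878 -0.01027118]
 [-0.35072394 -0.31667901 -0.88130989]
 [ 0.63939743  0.60661648 -0.47242712]] [-0.40935362  0.22536219  0.55749588]
top [[455.60083721   0.         318.74241617]
 [  0.         455.60083721 211.54953456]
 [  0.           0.           1.        ]] [[ 0.01914108 -0.99954772  0.02319445]
 [-0.99494972 -0.02132903 -0.09808229]
 [ 0.09853264 -0.02119991 -0.99490798]] [-0.08135802  0.55327695  1.03100128]
```

View pics/scene0.png

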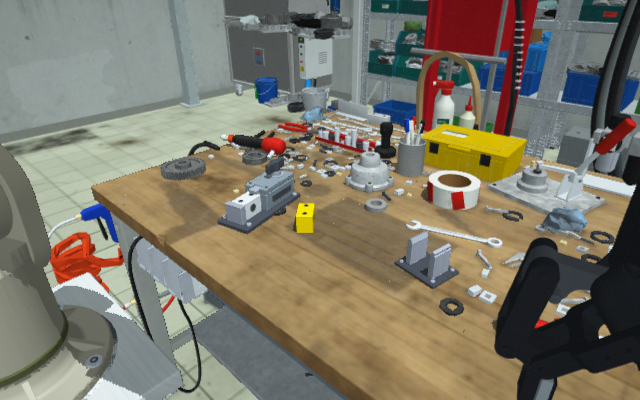

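View pics/top0.png

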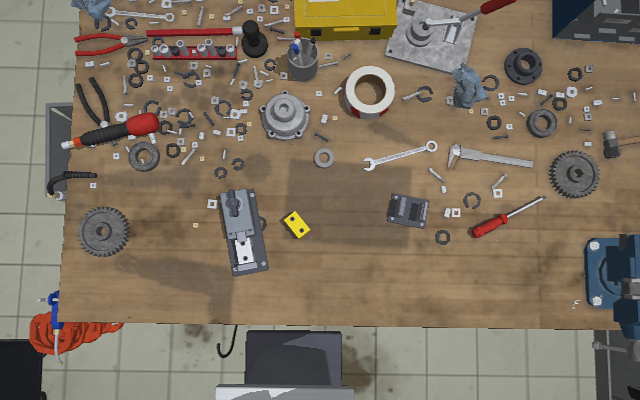

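The fixture is at top px (243,232), with its housing up-image and its handle near (234,203). Candidates for the block are the aluminium one in the fixture at top px (243,248) and the yellow block at (296,224), which is a decoy. The nest is at top px (408,210). I choose the aluminium one and will check it in a close crop.

Run:
```python
import cv2,numpy as np
a=cv2.imread("pics/top0.png");s=cv2.imread("pics/scene0.png")
r=lambda i,f:cv2.resize(i,None,fx=f,fy=f,interpolation=cv2.INTER_CUBIC)
A=r(a[180:285,205:275],5)  # 350x525
B=r(a[185:235,380:435],5) #275x250
C=r(s[160:240,210:305],4) #380x320
o=np.zeros((580,800,3),np.uint8)
o[:525,:350]=A;o[:250,360:635]=B;o[255:575,360:740]=C
cv2.imwrite("pics/crop0.png",o)
```

```text
(no output)
```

View pics/crop0.png

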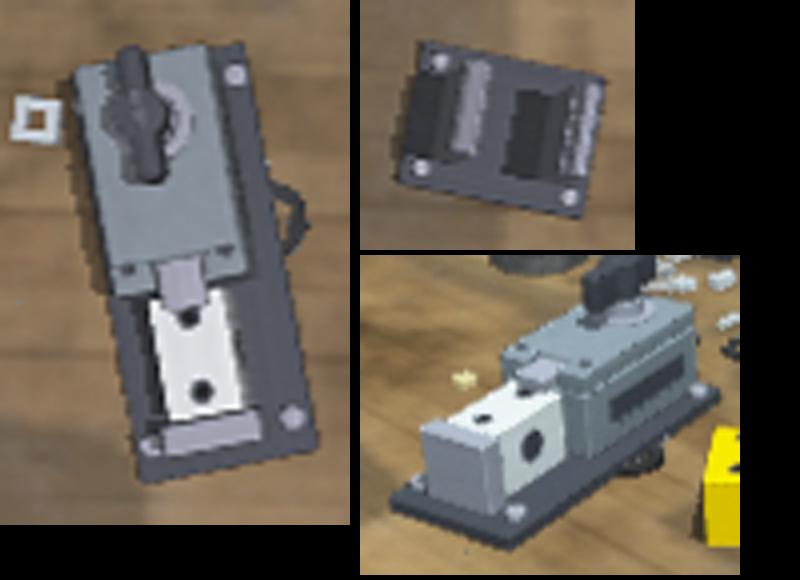

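The crop confirms it: the aluminium block sits in the fixture under the tongue, and the wing lies along the fixture's x. I also have the nest's plate corners. Next I fit the poses.

```bash
cat > h.py <<'E'
import numpy as np
from scipy.optimize import least_squares
from scipy.spatial.transform import Rotation as Rot
CAM={"scene":(416.30097,322.67052,203.21862,np.array([[0.68422485,-0.72919878,-0.01027118],[-0.35072394,-0.31667901,-0.88130989],[0.63939743,0.60661648,-0.47242712]]),np.array([-0.40935362,0.22536219,0.55749588])),
"top":(455.60084,318.74242,211.54953,np.array([[0.01914108,-0.99954772,0.02319445],[-0.99494972,-0.02132903,-0.09808229],[0.09853264,-0.02119991,-0.99490798]]),np.array([-0.08135802,0.55327695,1.03100128]))}
def proj(c,X):
    f,cx,cy,R,t=CAM[c];p=R@X+t
    return np.array([f*p[0]/p[2]+cx,f*p[1]/p[2]+cy])
def w(q,L):
    c,s=np.cos(q[2]),np.sin(q[2]);return np.array([q[0]+c*L[0]-s*L[1],q[1]+s*L[0]+c*L[1],L[2]])
def fit(obs,q0):
    r=lambda q:np.concatenate([proj(c,w(q,np.array(L)/1000))-p for c,L,p in obs])
    s=least_squares(r,q0,loss="soft_l1",x_scale=[.01,.01,.05]);return s.x,r(s.x).reshape(-1,2)
E
python3 - <<'E'
from h import *
u=lambda x,y,ox,oy,s:((x+.5)/s-.5+ox,(y+.5)/s-.5+oy)
T=lambda x,y:u(x,y,205,180,5); S=lambda x,y:u(x-360,y-255,210,160,4); N=lambda x,y:u(x-360,y,380,185,5)
F=[("top",(136,30,64),T(75,68)),("top",(136,-30,64),T(210,45)),("top",(30,30,64),T(115,295)),("top",(30,-30,64),T(248,270)),
("top",(-44,22,52),T(162,455)),("top",(-44,-22,52),T(262,437)),("top",(105,0,98),T(137,113)),
("scene",(30,30,64),S(503,352)),("scene",(30,-30,64),S(592,393)),("scene",(136,-30,64),S(692,310)),("scene",(-44,22,52),S(425,425)),("scene",(-44,-22,52),S(495,450))]
for t in (F,F[:7],F[7:]):
    q,r=fit(t,[.45,.17,.2]);print(q.round(4));
    if t is F: print(r.round(1).tolist()); f=q
M=[("top",(35,45,6),N(420,40)),("top",(35,-45,6),N(608,80)),("top",(-35,-45,6),N(580,218)),("top",(-35,45,6),N(395,183))]
q,r=fit(M,[.5,-.2,-.2]);print("nest",q.round(4),r.round(1).tolist())
for L in((21,19.5,59),(-21,19.5,59),(21,-19.5,59),(-21,-19.5,59)):print(proj("scene",w(q,np.array(L)/1000)).round(),proj("top",w(q,np.array(L)/1000)).round())
print("handle",w(f,(.105,0,.086)),"block",w(f,(0,0,.01)))
print(Rot.from_quat([9.86102503e-01,1.66135229e-01,-1.81447676e-04,-9.51759374e-04]).as_matrix().round(3))
E
```

```text
[0.4633 0.0954 0.2177]
[[-0.1, -0.8], [-0.7, -1.3], [0.4, 0.2], [0.4, -0.1], [1.4, 0.2], [0.8, -0.1], [0.7, -0.7], [-1.2, -0.2], [-1.7, -4.5], [1.2, -1.3], [-1.4, 1.0], [-2.6, -0.2]]
[0.4624 0.0969 0.2049]
[0.4641 0.0914 0.249 ]
nest [ 0.5638 -0.2829 -0.181 ] [[0.4, -0.0], [-0.4, -0.5], [0.1, 0.5], [-0.0, -0.0]]
[428. 232.] [406. 198.]
[411. 240.] [403. 216.]
[445. 242.] [423. 201.]
[429. 250.] [420. 219.]
handle [0.56583939 0.11808502 0.086     ] block [0.46331682 0.09541073 0.01      ]
[[ 0.945  0.328 -0.001]
 [ 0.328 -0.945  0.002]
 [-0.    -0.002 -1.   ]]
```

>>> move_arm:
  dp:
    - [0,0,0]
    - [4.6,-2.74,0]
    - [4.6,-2.74,0]
    - [4.6,-2.74,0]
    - [4.6,-2.74,0]
    - [4.6,-2.74,0]
    - [4.6,-2.74,0]
    - [4.6,-2.74,0]
    - [4.6,-2.74,0]
    - [1.63,-5.0,0]
  dr:
    - [0,0,7.2]
    - [0,0,0]
    - [0,0,0]
    - [0,0,0]
    - [0,0,0]
    - [0,0,0]
    - [0,0,0]
    - [0,0,0]
    - [0,0,0]
    - [0,0,0]
  hand: [1,1,1,1,1,1,1,1,1,1]

```text
clock: 1.35
eef_pos: [0.5267, -0.246, 0.2299]
tcp_rot: [-0.001, 0.995, 0.104, -0.0]
wrist_force: [-0.3, 0.6, -0.8]
gripper_width: 0.0853
gripper_force: 0.0
```

>>> move_arm:
  dp:
    - [1.61,-4.97,0.6]
    - [1.61,-4.97,0.6]
    - [1.61,-4.97,0.6]
    - [1.61,-4.97,0.6]
    - [1.61,-4.97,0.6]
    - [1.61,-4.97,0.6]
    - [1.61,-4.97,0.6]
    - [0,0,1]
    - [0,0,0]
    - [0,0,0]
  dr:
    - [0,0,0]
    - [0,0,0]
    - [0,0,0]
    - [0,0,0]
    - [0,0,0]
    - [0,0,0]
    - [0,0,0]
    - [0,0,0]
    - [0,0,0]
    - [0,0,0]
  hand: [1,1,1,1,1,1,1,1,1,1]

```text
clock: 2.6
eef_pos: [0.5638, 0.1141, 0.1794]
tcp_rot: [0.0, 0.995, 0.103, -0.0]
wrist_force: [-0.4, -0.1, 0.1]
gripper_width: 0.0854
gripper_force: 0.0
```

Run:
```python
from rig import *
from h import *
import cv2
s=get_image("scene")["img"];a=get_image("top")["img"];o=get_obs();print(o["joints"].round(2))
q=(.4628,.0963,.208)
def mark(i,c,pts):
    for L in pts:
        p=proj(c,w(q,np.array(L)/1000)); cv2.circle(i,tuple((p*16).astype(int)),10,(0,0,255),-1,cv2.LINE_AA,4)
P=[(30,30,64),(30,-30,64),(136,-30,64),(-44,22,52),(-44,-22,52),(75,0,98),(135,0,98),(136,30,64)]
mark(s,"scene",P);mark(a,"top",P)
r=lambda i,f:cv2.resize(i,None,fx=f,fy=f,interpolation=cv2.INTER_CUBIC)
o=np.zeros((520,800,3),np.uint8);C=r(s[130:240,210:320],4);A=r(a[170:290,190:280],4)
o[:440,:440]=C;o[:480,440:800]=A;cv2.imwrite("pics/c1.png",o)
```

```text
[ 0.07  0.34 -0.42  1.57  0.14  1.26 -1.73]
```

View pics/c1.png

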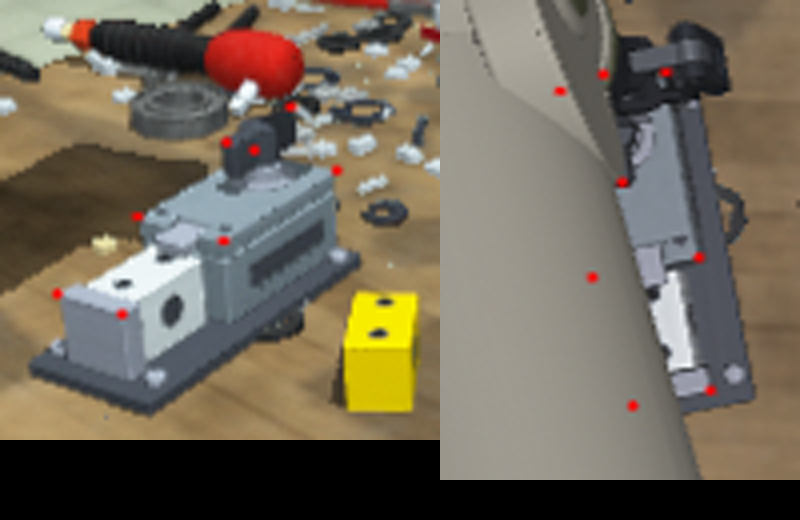

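>>> move_arm:
  dp:
    - [0.23,-0.26,2.2]
    - [0,0,2.2]
    - [0,0,2.2]
    - [0,0,2.2]
    - [0,0,2.1]
    - [0,0,0]
    - [0,0,0]
    - [0,0,0]
    - [0,0,0]
    - [0,0,0]
  dr:
    - [0,0,0]
    - [0,0,0]
    - [0,0,0]
    - [0,0,0]
    - [0,0,0]
    - [0,0,0]
    - [0,0,0]
    - [0,0,0]
    - [0,0,0]
    - [0,0,0]
  hand: [1,1,1,1,1,0.5,0,0,0,0]
  squeeze: 40

```text
clock: 3.95
eef_pos: [0.566, 0.1194, 0.0718]
tcp_rot: [-0.0, 0.995, 0.104, 0.001]
wrist_force: [-1.2, 0.6, 4.7]
gripper_width: 0.0224
gripper_force: 38.9
```

```bash
python3 -c "
from rig import *
o=get_obs();print({k:o[k].round(3) for k in('wrist_force','torque','eef_pos','joints')},o['gripper_width'],o['gripper_force'])"
```

```text
{'wrist_force': array([-1.205,  0.643,  4.743]), 'torque': array([-0.024,  0.304, -0.001]), 'eef_pos': array([0.566, 0.119, 0.072]), 'joints': array([ 0.052,  0.444, -0.402,  1.688,  0.195,  1.047, -1.775])} 0.022423006686645302 38.92495393753052
```

>>> move_arm:
  dp:
    - [0,0,0]
    - [0,0,0]
    - [0,0,0]
    - [0,0,0]
    - [0,0,0]
    - [0,0,0]
    - [0,0,0]
    - [0,0,0]
    - [0,0,0]
    - [0,0,0]
  dr:
    - [0,0,-1]
    - [0,0,-1]
    - [0,0,-1]
    - [0,0,-1]
    - [0,0,0]
    - [0,0,0]
    - [0,0,0]
    - [0,0,0]
    - [0,0,0]
    - [0,0,0]
  hand: [0,0,0,0,0,0,0,0,0,0]

```text
clock: 5.2
eef_pos: [0.566, 0.1194, 0.0718]
tcp_rot: [-0.0, 0.99, 0.138, 0.001]
wrist_force: [-1.2, 0.1, 4.9]
gripper_width: 0.0227
gripper_force: 38.9
```

Run:
```python
from rig import *
import cv2,numpy as np
o=get_obs();print({k:o[k].round(3) for k in('wrist_force','torque','eef_pos','joints','tcp_rot')},o['gripper_width'],o['gripper_force'])
s=get_image("scene")["img"]
cv2.imwrite("pics/c2.png",cv2.resize(s[130:240,210:320],None,fx=5,fy=5,interpolation=cv2.INTER_CUBIC))
```

```text
{'wrist_force': array([-1.162,  0.087,  4.891]), 'torque': array([-0.015,  0.341, -0.282]), 'eef_pos': array([0.566, 0.119, 0.072]), 'joints': array([ 0.062,  0.446, -0.415,  1.687,  0.202,  1.048, -1.711]), 'tcp_rot': array([-0.   ,  0.99 ,  0.138,  0.001])} 0.022710033607779602 38.941503167152405
```

View pics/c2.png

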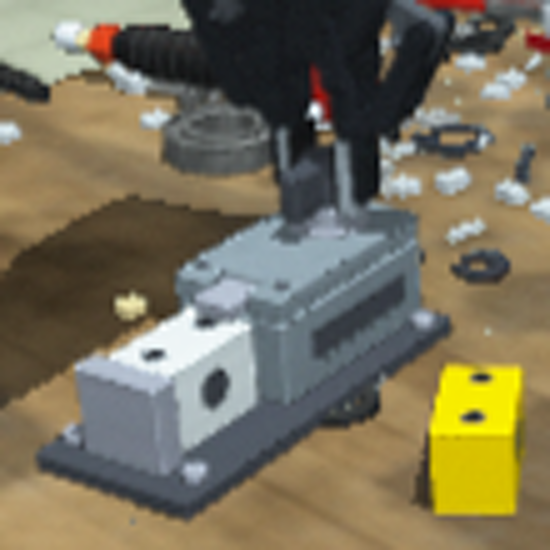

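>>> move_arm:
  dp:
    - [0,0,0]
    - [0,0,0]
    - [0,0,0]
    - [0,0,0]
    - [0,0,0]
    - [0,0,0]
    - [0,0,0]
    - [0,0,0]
    - [0,0,0]
    - [0,0,0]
  dr:
    - [0,0,2]
    - [0,0,2]
    - [0,0,2]
    - [0,0,2]
    - [0,0,2]
    - [0,0,0]
    - [0,0,0]
    - [0,0,0]
    - [0,0,0]
    - [0,0,0]
  hand: [0,0,0,0,0,0,0,0,0,0]

```text
clock: 6.5
eef_pos: [0.566, 0.1192, 0.0718]
tcp_rot: [-0.0, 0.999, 0.052, 0.001]
wrist_force: [-1.3, -0.9, 5.7]
gripper_width: 0.0227
gripper_force: 39.0
```

Run:
```python
from rig import *
o=get_obs();print({k:o[k].round(3) for k in('wrist_force','torque','eef_pos','joints','tcp_rot')},o['gripper_width'],o['gripper_force'])
```

```text
{'wrist_force': array([-1.329, -0.944,  5.731]), 'torque': array([-0.096,  0.302,  0.056]), 'eef_pos': array([0.566, 0.119, 0.072]), 'joints': array([ 0.037,  0.441, -0.381,  1.689,  0.185,  1.045, -1.872]), 'tcp_rot': array([-0.   ,  0.999,  0.052,  0.001])} 0.02267024731847252 38.9647114276886
```

The counter-clockwise try met 0.28 N m, so that is the dead stop. Clockwise gives at about 0.06 N m. I'm gripping the round hub and joint 7 has little room left that way. I'll open, turn the hand back 90° and take the wing by its ends.

>>> move_arm:
  dp:
    - [0,0,0]
    - [0,0,0]
    - [0,0,0]
    - [0,0,0]
    - [0,0,0]
    - [0,0,0]
    - [0,0,0]
    - [0,0,0]
    - [0,0,0]
    - [0,0,0]
  dr:
    - [0,0,0]
    - [0,0,0]
    - [0,0,0]
    - [0,0,-10]
    - [0,0,-10]
    - [0,0,-10]
    - [0,0,-10]
    - [0,0,-10]
    - [0,0,-10]
    - [0,0,-10]
  hand: [1,1,1,1,1,1,1,1,1,1]

```text
clock: 7.75
eef_pos: [0.5652, 0.119, 0.0703]
tcp_rot: [-0.0, 0.787, 0.617, -0.0]
wrist_force: [-0.2, -0.2, -0.0]
gripper_width: 0.0855
gripper_force: 0.0
```

>>> move_arm:
  dp:
    - [0,0,0]
    - [0,0,0]
    - [0,0,0.4]
    - [0,0,0.4]
    - [0,0,0]
    - [0,0,0]
    - [0,0,0]
    - [0,0,0]
    - [0,0,0]
    - [0,0,0]
  dr:
    - [0,0,-10]
    - [0,0,-10]
    - [0,0,0]
    - [0,0,0]
    - [0,0,0]
    - [0,0,0]
    - [0,0,0]
    - [0,0,0]
    - [0,0,0]
    - [0,0,0]
  hand: [1,1,1,1,0,0,0,0,0,0]
  squeeze: 40

```text
clock: 9.0
eef_pos: [0.5647, 0.119, 0.0624]
tcp_rot: [-0.0, 0.67, 0.743, -0.0]
wrist_force: [-5.1, -1.4, 4.6]
gripper_width: 0.0594
gripper_force: 44.0
```

Run:
```python
from rig import *
o=get_obs();print({k:o[k].round(3) for k in('wrist_force','torque','eef_pos','joints','tcp_rot')},o['gripper_width'],o['gripper_force'])
```

```text
{'wrist_force': array([-5.069, -1.363,  4.579]), 'torque': array([-0.3  ,  1.147, -0.112]), 'eef_pos': array([0.565, 0.119, 0.062]), 'joints': array([ 0.261,  0.517, -0.684,  1.687,  0.364,  1.07 , -0.434]), 'tcp_rot': array([-0.   ,  0.67 ,  0.743, -0.   ])} 0.059363491375814925 44.03672933578491
```

>>> move_arm:
  dp:
    - [0,0,0]
    - [0,0,0]
    - [0,0,0]
    - [0,0,0]
    - [0,0,0]
    - [0,0,0]
    - [0,0,0]
    - [0,0,0]
    - [0,0,0]
    - [0,0,0]
  dr:
    - [0,0,5]
    - [0,0,8]
    - [0,0,8]
    - [0,0,8]
    - [0,0,8]
    - [0,0,8]
    - [0,0,8]
    - [0,0,8]
    - [0,0,8]
    - [0,0,5]
  hand: [0,0,0,0,0,0,0,0,0,0]

```text
clock: 10.25
eef_pos: [0.5647, 0.1191, 0.0624]
tcp_rot: [0.0, 0.982, 0.188, -0.0]
wrist_force: [-4.7, -1.1, 5.3]
gripper_width: 0.0593
gripper_force: 44.1
```

Run:
```python
from rig import *
import numpy as np
o=get_obs();print({k:o[k].round(3) for k in('wrist_force','torque','eef_pos','joints','tcp_rot')},o['gripper_width'],o['gripper_force'],np.degrees(2*np.arctan2(o['tcp_rot'][2],o['tcp_rot'][1])))
import cv2
s=get_image("scene")["img"]
cv2.imwrite("pics/c3.png",cv2.resize(s[130:240,210:320],None,fx=5,fy=5,interpolation=cv2.INTER_CUBIC))
```

```text
{'wrist_force': array([-4.661, -1.099,  5.282]), 'torque': array([-0.128,  1.05 ,  0.044]), 'eef_pos': array([0.565, 0.119, 0.062]), 'joints': array([ 0.069,  0.459, -0.424,  1.696,  0.214,  1.034, -1.618]), 'tcp_rot': array([ 0.   ,  0.982,  0.188, -0.   ])} 0.05927674786723615 44.06267523765564 21.722784828677987
```

View pics/c3.png

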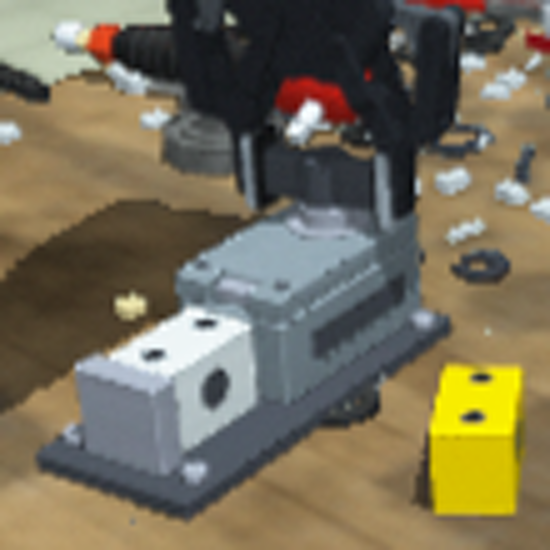

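The tongue has drawn back clear of the block, and the wing lies across the fixture, held by its ends. I'll turn the last 12° to the stop, release and rise.

>>> move_arm:
  dp:
    - [0,0,0]
    - [0,0,0]
    - [0,0,0]
    - [0,0,0]
    - [0,0,0]
    - [0,0,0]
    - [0,0,0]
    - [0,0,-3]
    - [0,0,-3]
    - [0,0,-2]
  dr:
    - [0,0,4]
    - [0,0,4]
    - [0,0,4]
    - [0,0,1]
    - [0,0,0]
    - [0,0,0]
    - [0,0,0]
    - [0,0,0]
    - [0,0,0]
    - [0,0,0]
  hand: [0,0,0,0,0,1,1,1,1,1]

```text
clock: 11.55
eef_pos: [0.5661, 0.1193, 0.144]
tcp_rot: [-0.0, 0.997, 0.078, 0.001]
wrist_force: [0.0, 0.2, -0.2]
gripper_width: 0.0855
gripper_force: 0.0
```

>>> move_arm:
  dp:
    - [0,0,0]
    - [-3.5,0,0.8]
    - [-3.5,0,0.8]
    - [-3.6,0.06,0.8]
    - [0,0,0]
    - [0,0,2]
    - [0,0,2.4]
    - [0,0,2]
    - [0,0,2]
    - [0,0,2]
  dr:
    - [0,0,-3]
    - [0,0,0]
    - [0,0,0]
    - [0,0,0]
    - [0,0,0]
    - [0,0,0]
    - [0,0,0]
    - [0,0,0]
    - [0,0,0]
    - [0,0,0]
  hand: [1,1,1,1,1,1,1,1,1,1]

```text
clock: 12.8
eef_pos: [0.4633, 0.097, 0.0141]
tcp_rot: [-0.0, 0.995, 0.104, 0.001]
wrist_force: [0.2, -0.8, 1.1]
gripper_width: 0.0854
gripper_force: 0.0
```

>>> move_arm:
  dp:
    - [0,0,0]
    - [0,0,0]
    - [0,0,0]
    - [0,0,0]
    - [0,0,0]
    - [0,0,0]
    - [0,0,0]
    - [0,0,-0.3]
    - [0,0,-0.3]
    - [0,0,0]
  dr:
    - [0,0,0]
    - [0,0,0]
    - [0,0,0]
    - [0,0,0]
    - [0,0,0]
    - [0,0,0]
    - [0,0,0]
    - [0,0,0]
    - [0,0,0]
    - [0,0,0]
  hand: [1,0.3,0,0,0,0,0,0,0,0]
  squeeze: 50

```text
clock: 14.05
eef_pos: [0.4616, 0.0965, 0.0204]
tcp_rot: [-0.0, 0.995, 0.104, -0.0]
wrist_force: [-0.2, -0.4, -1.8]
gripper_width: 0.0337
gripper_force: 49.9
```

Run:
```python
from rig import *
import numpy as np
o=get_obs();print({k:o[k].round(3) for k in('wrist_force','torque','eef_pos','joints','tcp_rot')},o['gripper_width'],o['gripper_force'],np.degrees(2*np.arctan2(o['tcp_rot'][2],o['tcp_rot'][1])))
import cv2
s=get_image("scene")["img"]
cv2.imwrite("pics/c4.png",cv2.resize(s[130:240,210:320],None,fx=5,fy=5,interpolation=cv2.INTER_CUBIC))
```

```text
{'wrist_force': array([-0.227, -0.43 , -1.817]), 'torque': array([ 0.01 , -0.053,  0.015]), 'eef_pos': array([0.462, 0.097, 0.02 ]), 'joints': array([ 0.088,  0.316, -0.412,  2.004,  0.166,  0.853, -1.777]), 'tcp_rot': array([-0.   ,  0.995,  0.104, -0.   ])} 0.033723822595508796 49.87101674079895 11.928328023926442
```

View pics/c4.png

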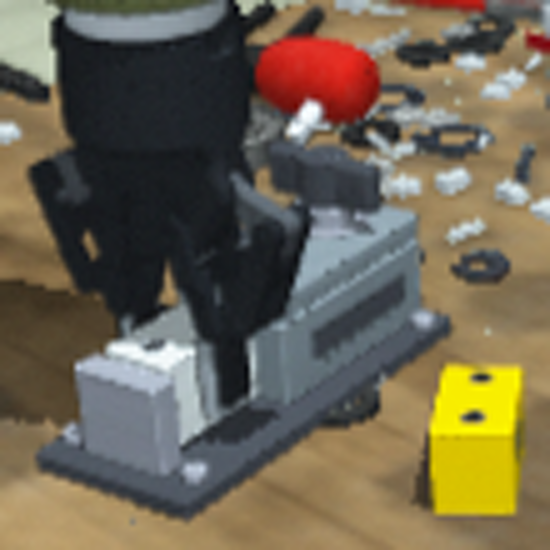

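The block is gripped and lifting freely, and the wing stays open in the picture. I'll carry the block to the bare bench near (0.50,-0.125), between the yellow decoy and the nest.

>>> move_arm:
  dp:
    - [0,0,-1.4]
    - [0,0,-2]
    - [0,0,-2]
    - [0,0,-2]
    - [0,0,-1.6]
    - [-0.16,4.5,0]
    - [-0.16,4.5,0]
    - [-0.16,4.5,0]
    - [-0.16,4.5,0]
    - [-0.16,4.5,0]
  dr:
    - [0,0,0]
    - [0,0,0]
    - [0,0,0]
    - [0,0,0]
    - [0,0,0]
    - [0,0,0]
    - [0,0,0]
    - [0,0,0]
    - [0,0,0]
    - [0,0,0]
  hand: [0,0,0,0,0,0,0,0,0,0]

```text
clock: 15.35
eef_pos: [0.5002, -0.1266, 0.1107]
tcp_rot: [-0.0, 0.995, 0.104, -0.0]
wrist_force: [0.7, 0.2, -1.9]
gripper_width: 0.0335
gripper_force: 53.2
```

>>> move_arm:
  dp:
    - [0,0,0]
    - [0,0,2]
    - [0,0,2]
    - [0,0,2]
    - [0,0,2]
    - [0,0,1]
    - [0,0,0.6]
    - [0,0,0]
    - [0,0,0]
    - [0,0,0]
  dr:
    - [0,0,7.4]
    - [0,0,7.4]
    - [0,0,7.5]
    - [0,0,0]
    - [0,0,0]
    - [0,0,0]
    - [0,0,0]
    - [0,0,0]
    - [0,0,0]
    - [0,0,0]
  hand: [0,0,0,0,0,0,0,0,0,0]

```text
clock: 16.6
eef_pos: [0.5008, -0.1253, 0.0149]
tcp_rot: [0.0, 0.996, -0.09, 0.0]
wrist_force: [1.4, 0.0, -2.3]
gripper_width: 0.0337
gripper_force: 53.1
```

Run:
```python
from rig import *
import numpy as np
o=get_obs();print({k:o[k].round(4) for k in('wrist_force','torque','eef_pos','joints','tcp_rot')},o['gripper_width'],o['gripper_force'],np.degrees(2*np.arctan2(o['tcp_rot'][2],o['tcp_rot'][1])))
import cv2
s=get_image("scene")["img"]
cv2.imwrite("pics/c5.png",cv2.resize(s[150:310,270:470],None,fx=3.7,fy=3.7,interpolation=cv2.INTER_CUBIC))
```

```text
{'wrist_force': array([ 1.3647,  0.0312, -2.3188]), 'torque': array([-0.0538,  0.0161,  0.001 ]), 'eef_pos': array([ 0.5008, -0.1253,  0.0149]), 'joints': array([ 0.3521,  0.3826, -0.1999,  1.9033,  0.0976,  0.864 , -1.649 ]), 'tcp_rot': array([ 0.000e+00,  9.959e-01, -9.040e-02,  5.000e-04])} 0.03369128305481814 53.0514121055603 -10.376547066138645
```

View pics/c5.png

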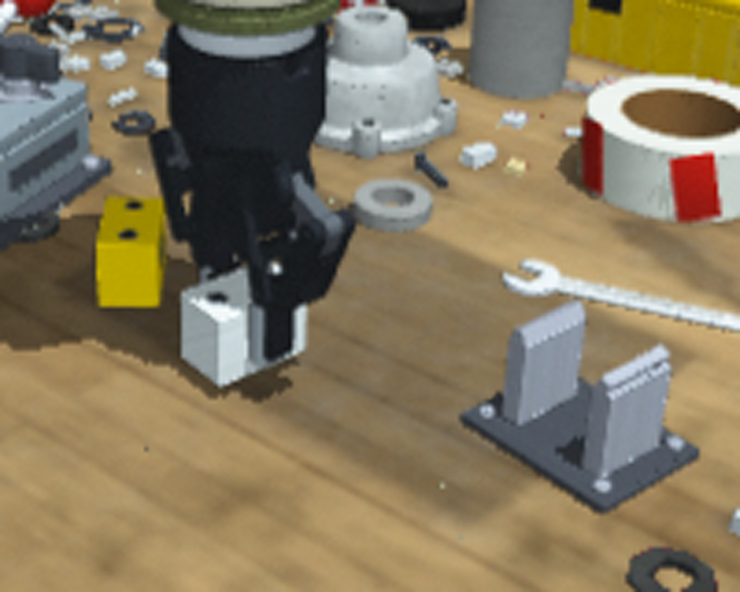

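The block hangs level about 10 mm above clear bench. The nest is empty, with its cheeks at crop (545,365) and (630,410). I'll set the block down and release it.

>>> move_arm:
  dp:
    - [0,0,0.5]
    - [0,0,0.3]
    - [0,0,0.2]
    - [0,0,0.1]
    - [0,0,0]
    - [0,0,0]
    - [0,0,0]
    - [0,0,0]
    - [0,0,0]
    - [0,0,0]
  dr:
    - [0,0,0]
    - [0,0,0]
    - [0,0,0]
    - [0,0,0]
    - [0,0,0]
    - [0,0,0]
    - [0,0,0]
    - [0,0,0]
    - [0,0,0]
    - [0,0,0]
  hand: [0,0,0,0,0,0,0.6,1,1,1]

```text
clock: 17.9
eef_pos: [0.5003, -0.1252, 0.0031]
tcp_rot: [-0.0, 0.996, -0.09, -0.0]
wrist_force: [-0.0, 0.6, 0.1]
gripper_width: 0.0851
gripper_force: 0.0
```

>>> move_arm:
  dp:
    - [0,0,0]
    - [0,0,-0.2]
    - [0,0,0]
    - [0,0,0]
    - [0,0,0]
    - [0,0,0]
    - [0,0,0]
    - [0,0,0]
    - [0,0,0]
    - [0,0,0]
  dr:
    - [0,0,0]
    - [0,0,-10]
    - [0,0,-10]
    - [0,0,-10]
    - [0,0,-10]
    - [0,0,-10]
    - [0,0,-10]
    - [0,0,-10]
    - [0,0,-10]
    - [0,0,-10]
  hand: [1,1,1,1,1,1,1,1,1,1]

```text
clock: 19.15
eef_pos: [0.5003, -0.1253, 0.0053]
tcp_rot: [-0.0, 0.766, 0.642, 0.0]
wrist_force: [-0.6, -0.3, 0.4]
gripper_width: 0.0855
gripper_force: 0.0
```

Run:
```python
from rig import *
import numpy as np
o=get_obs();print({k:o[k].round(4) for k in('wrist_force','torque','eef_pos','joints','tcp_rot')},o['gripper_width'],o['gripper_force'],np.degrees(2*np.arctan2(o['tcp_rot'][2],o['tcp_rot'][1])))
import cv2
s=get_image("scene")["img"];t=get_image("top")["img"]
f=lambda i:cv2.resize(i,None,fx=5,fy=5,interpolation=cv2.INTER_CUBIC)
o=np.zeros((590,800,3),np.uint8)
o[:500,:400]=f(s[180:280,300:380]);o[:400,400:]=f(s[210:290,390:470]);cv2.imwrite("pics/c6.png",o)
cv2.imwrite("pics/top6.png",t)
```

```text
{'wrist_force': array([-0.5609, -0.2507,  0.3513]), 'torque': array([-0.0026, -0.0046, -0.0115]), 'eef_pos': array([ 0.5003, -0.1253,  0.0053]), 'joints': array([ 0.6109,  0.441 , -0.5129,  1.8976,  0.2768,  0.873 , -0.2161]), 'tcp_rot': array([-0.    ,  0.7663,  0.6425,  0.    ])} 0.08551178748174522 0.0 79.95059796933252
```

View pics/c6.png

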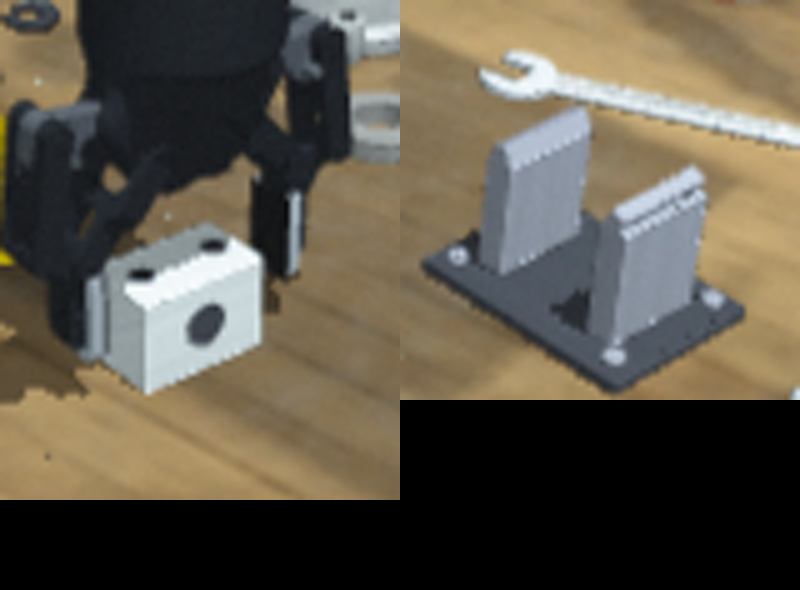

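The block stands upright with the open hand straddling its ends. I'll grip it, and meanwhile refine the nest pose with the scene camera, using the block as a bias check.

>>> move_arm:
  dp:
    - [0,0,0]
    - [0,0,0]
    - [0,0,0]
    - [0,0,0]
    - [0,0,0]
    - [0,0,0]
    - [0,0,0]
    - [0,0,-0.5]
    - [0,0,0]
    - [0,0,0]
  dr:
    - [0,0,0]
    - [0,0,0]
    - [0,0,0]
    - [0,0,0]
    - [0,0,0]
    - [0,0,0]
    - [0,0,0]
    - [0,0,0]
    - [0,0,0]
    - [0,0,0]
  hand: [0.7,0,0,0,0,0,0,0,0,0]
  squeeze: 60

```text
clock: 20.5
eef_pos: [0.5001, -0.1252, 0.0101]
tcp_rot: [-0.0, 0.768, 0.64, -0.0]
wrist_force: [-0.2, 0.4, -1.8]
gripper_width: 0.0553
gripper_force: 63.8
```

Run:
```python
from h import *
from rig import get_obs
o=get_obs();print(o['eef_pos'].round(4),o['gripper_width'],o['wrist_force'].round(2),np.degrees(2*np.arctan2(o['tcp_rot'][2],o['tcp_rot'][1])))
u=lambda x,y,ox,oy,s:((x+.5)/s-.5+ox,(y+.5)/s-.5+oy)
B=lambda x,y:u(x,y,300,180,5);S=lambda x,y:u(x-400,y,390,210,5);N=lambda x,y:u(x-360,y,380,185,5)
M=[("top",(35,45,6),N(420,40)),("top",(35,-45,6),N(608,80)),("top",(-35,-45,6),N(580,218)),("top",(-35,45,6),N(395,183))]
K=[("scene",(-35,45,6),S(423,263)),("scene",(-35,-45,6),S(618,378)),("scene",(35,-45,6),S(745,303)),("scene",(-21,19.5,6),S(502,273)),("scene",(-21,-19.5,6),S(590,328))]
for m in (M,K,M+K):
    q,r=fit(m,[.56,-.28,-.18]);print("nest",q.round(4),r.round(1).tolist())
b=[("scene",(-28,-17,0),B(148,393)),("scene",(28,-17,0),B(262,345)),("scene",(-28,17,0),B(107,354)),("scene",(28,-17,40),B(262,258)),("scene",(-28,-17,40),B(147,303))]
q,r=fit(b,[.5,-.125,-.18]);print("block",q.round(4),r.round(1).tolist())
```

```text
[ 0.5001 -0.1252  0.0101] 0.05528218174731182 [-0.24  0.36 -1.82] 79.62467598044333
nest [ 0.5638 -0.2829 -0.181 ] [[0.4, -0.0], [-0.4, -0.5], [0.1, 0.5], [-0.0, -0.0]]
nest [ 0.5667 -0.2834 -0.1539] [[-0.2, -1.3], [0.4, 0.7], [0.6, -0.4], [-0.2, 0.4], [-0.6, -0.0]]
nest [ 0.5654 -0.2836 -0.1613] [[0.3, -0.4], [-0.3, -1.6], [0.7, -0.4], [0.5, -0.3], [-0.5, -1.1], [-0.2, 1.1], [0.4, 0.1], [-0.5, 0.7], [-1.0, 0.4]]
block [ 0.5018 -0.1245 -0.1956] [[-0.1, 0.3], [0.4, -0.2], [-2.4, -0.3], [0.9, -0.4], [0.0, 0.3]]
```

>>> move_arm:
  dp:
    - [0,0,-1.8]
    - [0,0,-1.8]
    - [0,0,-1.8]
    - [0,0,-1.8]
    - [-3.6,2.27,0]
    - [-3.6,2.27,0]
    - [-3.6,2.27,0]
    - [-3.6,2.27,0]
    - [0,0,0]
    - [0,0,0]
  dr:
    - [0,0,-0.5]
    - [0,0,0]
    - [0,0,0]
    - [0,0,0]
    - [0,0,0]
    - [0,0,0]
    - [0,0,0]
    - [0,0,0]
    - [0,0,0]
    - [0,0,0]
  hand: [0,0,0,0,0,0,0,0,0,0]

```text
clock: 21.75
eef_pos: [0.5651, -0.2821, 0.0827]
tcp_rot: [-0.0, 0.765, 0.644, 0.0]
wrist_force: [-0.5, 0.3, -2.6]
gripper_width: 0.0552
gripper_force: 64.5
```

Run:
```python
from h import *
from rig import *
import cv2
o=get_obs();print(o['eef_pos'].round(4),o['gripper_width'],o['wrist_force'].round(2),np.degrees(2*np.arctan2(o['tcp_rot'][2],o['tcp_rot'][1])))
s=get_image("scene")["img"]
cv2.imwrite("pics/c7.png",cv2.resize(s[190:290,385:485],None,fx=6,fy=6,interpolation=cv2.INTER_CUBIC))
```

```text
[ 0.5651 -0.2821  0.0827] 0.0552495685508584 [-0.54  0.33 -2.61] 80.1260867359043
```

View pics/c7.png

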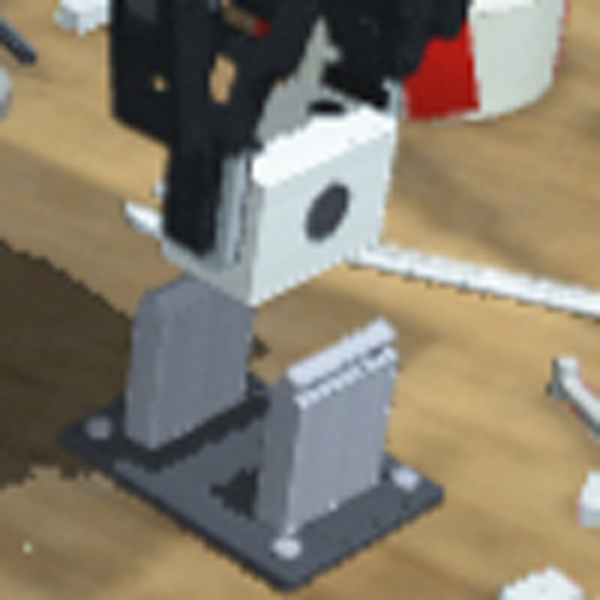

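The block hangs level over the nest, long side along the cheeks. I'll shift 1.4 mm sideways and lower carefully while watching the force.

>>> move_arm:
  dp:
    - [-0.14,-0.04,1.0]
    - [0,0,1.2]
    - [0,0,0.5]
    - [0,0,0.5]
    - [0,0,0.4]
    - [0,0,0.4]
    - [0,0,0.4]
    - [0,0,0.4]
    - [0,0,0]
    - [0,0,0]
  dr:
    - [0,0,0]
    - [0,0,0]
    - [0,0,0]
    - [0,0,0]
    - [0,0,0]
    - [0,0,0]
    - [0,0,0]
    - [0,0,0]
    - [0,0,0]
    - [0,0,0]
  hand: [0,0,0,0,0,0,0,0,0,0]

```text
clock: 23.05
eef_pos: [0.5646, -0.284, 0.0344]
tcp_rot: [0.0, 0.765, 0.644, 0.0]
wrist_force: [-0.4, -0.4, -1.4]
gripper_width: 0.0552
gripper_force: 64.5
```

Run:
```python
from h import *
from rig import *
o=get_obs();print(o['eef_pos'].round(4),o['gripper_width'],o['wrist_force'].round(2),o['torque'].round(2))
```

```text
[ 0.5646 -0.284   0.0344] 0.055201238124740454 [-0.4  -0.37 -1.39] [ 0.01  0.05 -0.01]
```

>>> move_arm:
  dp:
    - [0,0,0.6]
    - [0,0,0.6]
    - [0,0,0.5]
    - [0,0,0.3]
    - [0,0,0.2]
    - [0,0,0.1]
    - [0,0,0]
    - [0,0,0]
    - [0,0,0]
    - [0,0,0]
  dr:
    - [0,0,0]
    - [0,0,0]
    - [0,0,0]
    - [0,0,0]
    - [0,0,0]
    - [0,0,0]
    - [0,0,0]
    - [0,0,0]
    - [0,0,0]
    - [0,0,0]
  hand: [0,0,0,0,0,0,0,0,0,0]

```text
clock: 24.3
eef_pos: [0.5645, -0.284, 0.0116]
tcp_rot: [0.0, 0.765, 0.644, 0.0]
wrist_force: [-2.2, 0.9, 3.9]
gripper_width: 0.055
gripper_force: 65.2
```

Run:
```python
from h import *
from rig import *
import cv2
o=get_obs();print(o['eef_pos'].round(4),o['gripper_width'],o['wrist_force'].round(2),o['torque'].round(2))
s=get_image("scene")["img"]
cv2.imwrite("pics/c8.png",cv2.resize(s[190:290,385:485],None,fx=6,fy=6,interpolation=cv2.INTER_CUBIC))
```

```text
[ 0.5645 -0.284   0.0116] 0.054975530613745854 [-2.22  0.9   3.92] [ 0.34  0.72 -0.06]
```

The block is on the nest floor, with about 5 N of contact. I'll release and rise.

>>> move_arm:
  dp:
    - [0,0,0]
    - [0,0,0]
    - [0,0,0]
    - [0,0,0]
    - [0,0,-1]
    - [0,0,-3]
    - [0,0,-4]
    - [0,0,-4]
    - [0,0,-3]
    - [0,0,0]
  dr:
    - [0,0,0]
    - [0,0,0]
    - [0,0,0]
    - [0,0,0]
    - [0,0,0]
    - [0,0,0]
    - [0,0,0]
    - [0,0,0]
    - [0,0,0]
    - [0,0,0]
  hand: [0.8,1,1,1,1,1,1,1,1,1]

```text
clock: 25.6
eef_pos: [0.5663, -0.2844, 0.1654]
tcp_rot: [0.003, 0.765, 0.644, 0.001]
wrist_force: [0.5, -0.4, -0.6]
gripper_width: 0.0852
gripper_force: 0.0
```

Run:
```python
from h import *
from rig import *
import cv2
s=get_image("scene")["img"];f=lambda i:cv2.resize(i,None,fx=4,fy=4,interpolation=cv2.INTER_CUBIC)
cv2.imwrite("pics/c9.png",np.hstack([f(s[190:290,385:485]),f(s[140:240,210:310])]))
```

```text
(no output)
```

View pics/c9.png

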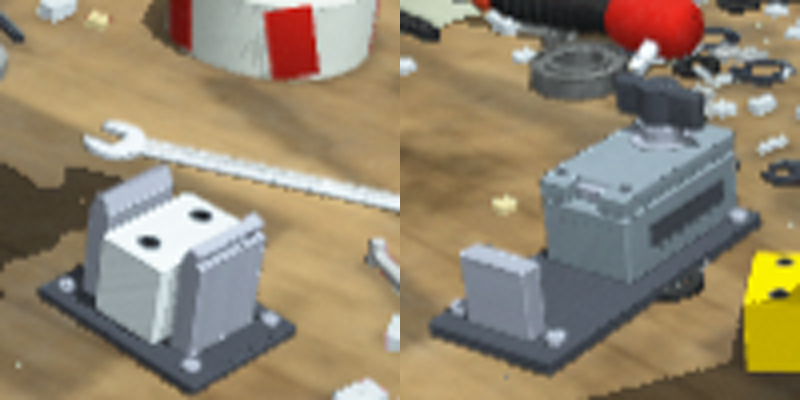

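The block sits flat in the nest, between the cheeks with its ends overhanging. The clamp is open, its wing across the fixture and the tongue in. The hand is clear.

```bash
python3 -c "
from rig import *
print(hand_in())"
```

```text
the job is handed in; nothing more can be done
None
```

The block is in the gauge nest, flat between the cheeks and let go, the clamp is open at its stop (it gave clockwise), and I handed the job in at about 26 s; the hand-in returned no verdict.

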